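# Load the label printer and clip its cover shut

### The job

Put the roll of stickers, lying flat, into the open bay of the label printer so that it lies on the bay's floor between the two black ribs. Then set the blue cover on the printer and press it down until both of its orange spring clips have snapped in and it lies fully down all along the rim; either way round will do. Leave the sugar jar, cocoa shaker, bell and caramel bottle standing where they are, and let go of everything.

Things in the scene. Friction and masses are not known exactly. Their poses are not given: they have to be found in the camera images.
- label_printer: White label printer fixed to the counter, 166 (its x) x 98 (its y) x 58 mm, with a low black nose (17 mm long, 28 mm high) at its -x end. Origin: centre of its underside; z up. Its open-topped bay, 150 (x) x 84 (y) mm inside, is centred on the origin; floor 6 mm, rim 58 mm above the counter.
- bay (a point): Centre of the bay's floor, 6 mm above the counter, where the roll's underside belongs; axes as the printer's. Two black ribs 3 mm high cross the floor along y, inner faces at x = +-39 mm; the roll lies between them. Fingers have most room along the bay's length (x).
- rim (a point): Middle of the bay's mouth, level with the rim (58 mm up), where the underside of the cover's plate ends; axes as the printer's. Each end wall (x = +-75 to +-83 mm) has at its middle a window 32 mm wide below a rounded ledge 4 mm high at the rim; one clip of the cover catches in each window, under the ledge.
- sticker_roll: Cream roll of stickers lying flat, 68 mm in diameter, 38 mm high, 60 to 110 g; solid to the touch (its centre hole cannot be entered). Origin: centre of its underside, z up. Sugar jar and cocoa shaker stand beside it on opposite sides, centres about 108 mm from the roll's centre, along its own +x (jar) and -x (shaker).
- cover: Blue cover, 120 g: plate 160 (its x) x 92 (y) x 5 mm, underside at z = 24 mm, on four locating legs. Origin: centre, at the legs' feet; z up. Legs 9 mm thick at x = +-68.5, y = +-35.5 mm, feet tapered to 3 mm, enter the bay's corners with 2 mm to spare. Fits either way round. Fully down, its origin is 34 mm above the printer's; set on unpressed it rests about 13 mm higher.
- cover_grip (a point): Point in the cover's grip rib, on its mid-line, 7 mm below the rib's top. The rib stands on the middle of the plate: 12 mm thick (x), 52 mm long (y), 18 mm high (cover z = 29 to 47 mm). Axes as the cover's: pinch along x.
- pad_a (a point): White thumb mark on top of the plate at the cover's +x end (62 mm from the middle): press here for clip a. Axes as the cover's.
- pad_b (a point): White thumb mark on top of the plate at the cover's -x end (62 mm from the middle): press here for clip b. Axes as the cover's.
- clip_a (a joint): Deflection of the spring clip at the cover's +x end, m: 0 = sprung fully out (free, or caught in its window), up to about 0.005 while squeezed in by the ledge. Orange, 22 mm wide, sloped nib jutting 5 mm past the bay's wall. Each clip takes 4 to 12 N of downward push at its end of the plate (or about twice that at the middle for both), over some 13 mm; it snaps in at the last 1 to 2 mm and cannot be pulled out.
- clip_b (a joint): The same for the clip at the cover's -x end.
- sugar_jar: Glass sugar jar with a steel pourer, 68 mm in diameter, 134 mm high; bystander beside the roll. Origin: centre of its underside.
- cocoa_shaker: Steel cocoa shaker, 68 mm in diameter, 108 mm high; bystander on the other side of the roll. Origin: centre of its underside.
- service_bell: Silver counter bell, 67 mm in diameter, 49 mm high; bystander off the +x end of the cover. Origin: centre of its underside.
- squeeze_caramel: Caramel squeeze bottle, 64 x 73 mm, 237 mm high; bystander behind the printer's +x end. Origin: centre of its underside.
Mind the look-alikes: they are no part of the job. Several things have the shape of the cover; the one meant has the colours described above.

How it is judged:
By the outcome, as a careful person would: the job done as asked, in the order asked, and still so for the second after the job is handed in, with the robot touching nothing.
It also fails if it takes over 70 s, if anything falls off the work surface, if the arm or the gripper's body presses on something with over 40 N, if the wrist force passes 120 N, or if a joint passes its speed limit or range.

### The arm

A 6-joint arm with a two-finger parallel gripper is mounted at the origin on a cart in front of the work surface, level with it; the furniture and walls round the work are solid. World frame = base frame: x ahead of the robot, y to its left, z up, the work surface at z = 0. Lengths are in mm, angles in rad, forces in N, time in s.
With the tool pointing down it reaches from about 400 to 825 mm from the base axis. Payload 7 kg.
Tool frame: the origin (TCP) lies at the very end of the fingers, on their centre line; the grasp point (between the pads) lies 19 mm behind it (grip_depth is the z of the grasp point in the tool frame, in mm); z points along the fingers, x is the direction in which the jaws open and shut, and the axes are right-handed (so a half turn about z gives the same grasp; the last joint's range is limited). The gripper opens to 85 mm and grips with 20 to 120 N. Pads are 22 mm wide; open, the fingers measure 114 mm over their backs; the gripper's body (76 mm by 85 mm) begins 54 mm behind the grasp point. The pads swing forward as they close: fully open they stand 13 mm farther back than shut.
Start: joints at [-1.055, 0.359, 0.012, 0, -1.224, -0.288], TCP at [152.413, -657.545, 231.302] pointing down, gripper open.
Joint ranges: [-3.07, 3.07], [-1.43, 2.12], [-1.02, 1.25], [-3.03, 1.67], [-3.05, -0], [-3.03, 3.03]. Speed limits (rad/s): [2.39, 2.39, 3.01, 3.14, 3.14, 3.14].

### API

Orientations are given as a rotation vector (axis times angle).
In Python, from rig import * gives the robot as it stands. Calls block until the motion is done:
- move_to(position, orientation): joint-space move of the TCP to a pose.
- servo_line(position, attitude=None, max_speed=150, force_limit=None): straight line of the TCP; attitude=None keeps the orientation; max_speed is the mean speed in mm/s. With force_limit (N) it stops when the force on the tool has changed by that much, and returns True; else False.
- movej(angles): joint-space move.
- command_gripper(opening): opening from 0.0 (shut) to 1.0 (fully open); the grip force is fixed at half the most; returns when the fingers have stopped.
- dwell(seconds).
- inverse_kinematics(position, orientation): joint angles nearest the present ones, or None.
- observe(): the state.
- read_camera(name): name is "side" or "top"; returns a dict with "img" (480x640x3 uint8, blue, green, red), "intrinsics" (3x3 intrinsics, pixels), "eye" and "attitude" of the camera in the world. Camera axes: x right, y down, z forward; pixel columns grow to the right and rows downward; lengths in mm; the calibration is good to about 2 mm. A picture is of the moment at which its call begins. There is no depth.
A pose or a line that the arm cannot do raises Unreachable and nothing moves.
- close_job(): hands the job in, once; it reports no verdict.
The state is a dict: "t": time; "joints": joint angles; "joint_vel": joint speeds; "tau": joint torques, N m; "tool_pos": TCP position; "eef_rot": TCP orientation; "wrist_force": force on the tool from outside, world axes, zero at the start; "moment": the same for the moment, N m; "width": opening from 0.0 (shut) to 1.0 (fully open).
Only numpy, scipy, OpenCV 4.12 (cv2) and the standard library are available. Lean on these libraries where they do the work, as an engineer would, in place of code of your own. Each camera call takes 0.05 s, during which the arm holds its last target.

## Working session

There is one attempt and no reset: what is moved stays moved. The work goes in short steps, each a Python script; the robot and the scene stay as the last script left them, time stands still between calls to the robot, and variables do not carry over. Pictures are saved under pics/ and viewed, and the job is handed in when it is done.

```bash
ls; mkdir -p pics; python3 - <<'E'
from rig import *
import cv2
for n in("side","top"):
    c=read_camera(n); cv2.imwrite(f"pics/{n}0.png",c["img"]); print(n,c["intrinsics"],c["eye"],c["attitude"])
print(observe())
E
```

```text
pics
side [[436.01330367   0.         317.16397856]
 [  0.         436.01330367 242.34371761]
 [  0.           0.           1.        ]] [1444.82473566  -26.63066382  783.22474969] [-1.73275194 -1.65094924  0.80502555]
top [[461.3177197    0.         319.11111344]
 [  0.         461.3177197  234.61547449]
 [  0.           0.           1.        ]] [ 417.51554395   -3.57552939 1302.84130638] [-2.18655039  2.16191897 -0.10839414]
{'t': 0.1, 'joints': array([-1.05489756e+00,  3.59312906e-01,  1.11516098e-02, -3.14106519e-04,
       -1.22413228e+00, -2.88079410e-01]), 'joint_vel': array([ 1.23158415e-03, -2.63998368e-03,  2.00828021e-03,  3.09411032e-03,
       -4.10946591e-04,  2.96470723e-05]), 'tau': array([-1.17826039e-03, -5.84764266e+01,  2.94109565e+01,  6.95465863e+00,
       -3.18305523e-03,  5.76892859e-06]), 'tool_pos': array([ 152.30972956, -657.13604981,  230.45840216]), 'eef_rot': array([-1.95388431e+00, -2.45843653e+00, -1.30950187e-03]), 'wrist_force': array([0.53933932, 0.18072191, 0.26311648]), 'moment': array([-0.00893948, -0.02765472, -0.08584426]), 'width': 0.9974628106072833}
```

View pics/top0.png

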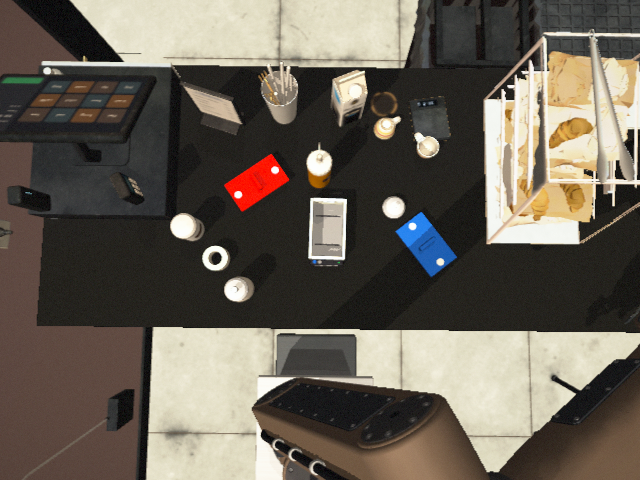

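View pics/side0.png

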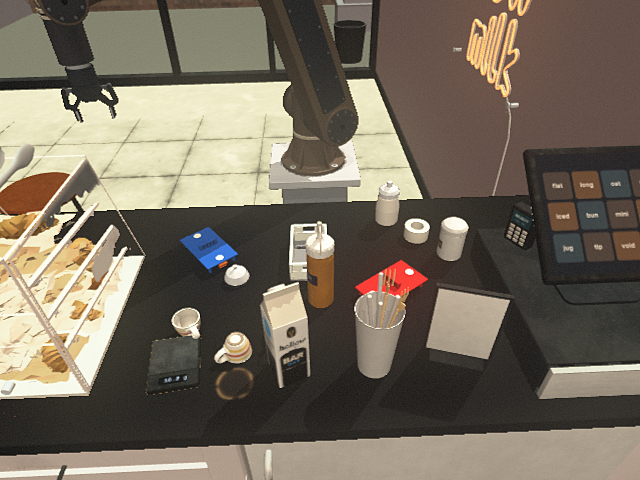

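The top view shows the blue cover at about (426,244), the roll at (216,258), the printer at (327,230) with its nose towards the robot, the jar and shaker at (238,289) and (186,227), the bell at (393,207), and a red decoy at (257,182). Next I'll zoom in and measure.

```bash
cat > h.py <<'E'
import numpy as np, cv2
from scipy.spatial.transform import Rotation as R
def ray(c,uv):
    K=np.array(c["intrinsics"]);uv=np.atleast_2d(np.array(uv,float))
    d=np.c_[uv,np.ones(len(uv))]@np.linalg.inv(K).T
    return np.array(c["eye"]),d@R.from_rotvec(c["attitude"]).as_matrix().T
def onz(c,uv,z):
    e,d=ray(c,uv); return e+d*((z-e[2])/d[:,2])[:,None]
def proj(c,P):
    q=(np.atleast_2d(P)-c["eye"])@R.from_rotvec(c["attitude"]).as_matrix()
    q=q@np.array(c["intrinsics"]).T; return q[:,:2]/q[:,2:]
def tri(cs,uvs):
    A=np.zeros((3,3));b=np.zeros(3)
    for c,uv in zip(cs,uvs):
        e,d=ray(c,uv);d=d[0]/np.linalg.norm(d);M=np.eye(3)-np.outer(d,d);A+=M;b+=M@e
    return np.linalg.solve(A,b)
def blobs(m,amin=8):
    n,l,s,ce=cv2.connectedComponentsWithStats(m.astype(np.uint8))
    return [(s[i],ce[i],l==i) for i in range(1,n) if s[i,4]>=amin]
E
python3 - <<'E'
from rig import *
from h import *
for n in("top","side"):
    c=read_camera(n);im=c["img"];hsv=cv2.cvtColor(im,cv2.COLOR_BGR2HSV)
    np.save(f"pics/{n}.npy",im)
    H,S,V=[hsv[...,i].astype(int) for i in range(3)]
    print(n)
    for nm,m in(("blue",(H>95)&(H<125)&(S>150)&(V>60)),("light",(S<60)&(V>140))):
        for s,ce,_ in blobs(m,12):
            if nm=="blue" or (150<s[0]<460 and 140<s[1]<310 and s[4]<4000): print(nm,s,ce.round(2))
im=np.load("pics/top.npy")
a=cv2.resize(im[190:310,160:300],None,fx=5.7,fy=5,interpolation=cv2.INTER_CUBIC)
b=cv2.resize(im[180:285,295:465],None,fx=4.7,fy=4.7,interpolation=cv2.INTER_CUBIC)
cv2.imwrite("pics/a.png",cv2.resize(im[180:310,160:300],None,fx=4.5,fy=4.5,interpolation=cv2.INTER_CUBIC));cv2.imwrite("pics/b.png",b)
im=np.load("pics/side.npy")
cv2.imwrite("pics/c.png",cv2.resize(im[170:310,170:350],None,fx=4.2,fy=4.2,interpolation=cv2.INTER_CUBIC))
E
```

```text
top
blue [ 395  212   62   65 1857] [425.74 243.91]
blue [312 260   5   4  13] [314.08 261.31]
light [306 144  26  32 511] [318.94 161.8 ]
light [271 167   8   7  40] [274.73 169.62]
light [235 191   7   7  40] [237.8  194.08]
light [382 197  23  21 375] [393.08 207.13]
light [ 308  198   39   62 1986] [328.15 229.41]
light [170 213  27  28 558] [183.43 226.25]
light [409 223   7   7  41] [412.02 225.88]
light [202 246  26  25 377] [214.74 257.73]
light [437 258   7   8  45] [439.93 261.44]
light [224 278  24  24 456] [235.82 289.36]
side
blue [ 180  228   58   45 1154] [208.22 247.97]
light [290 165   6   4  15] [292.47 166.87]
light [331 164   7   3  18] [334.33 165.  ]
light [440 217  29  44 909] [452.92 237.59]
light [405 218  25  15 234] [416.78 225.45]
light [ 289  223   46   57 1586] [307.72 247.76]
light [193 233   8   5  27] [196.81 235.37]
light [423 233   5   6  14] [425.21 236.07]
light [216 255   8   5  31] [219.19 257.16]
light [225 264  25  22 395] [236.32 275.04]
light [405 269   9   6  36] [409.03 271.39]
light [ 354  273   52  105 2683] [377.39 330.56]
light [263 282  36  13 135] [278.5  287.77]
light [ 260  291   50   97 1743] [287.55 330.7 ]
light [171 308  29  31 494] [187.06 321.43]
```

View pics/a.png

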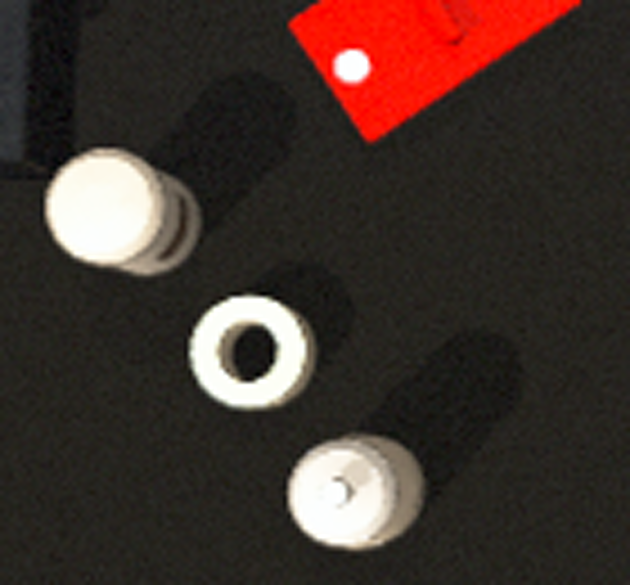

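View pics/b.png

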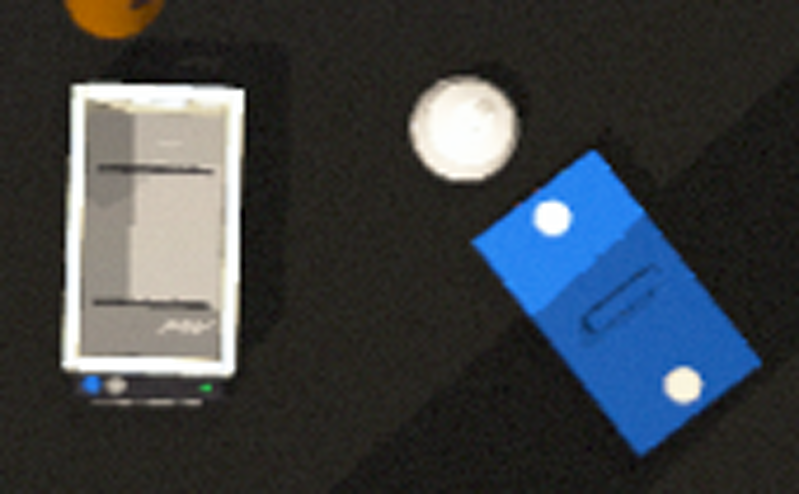

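View pics/c.png

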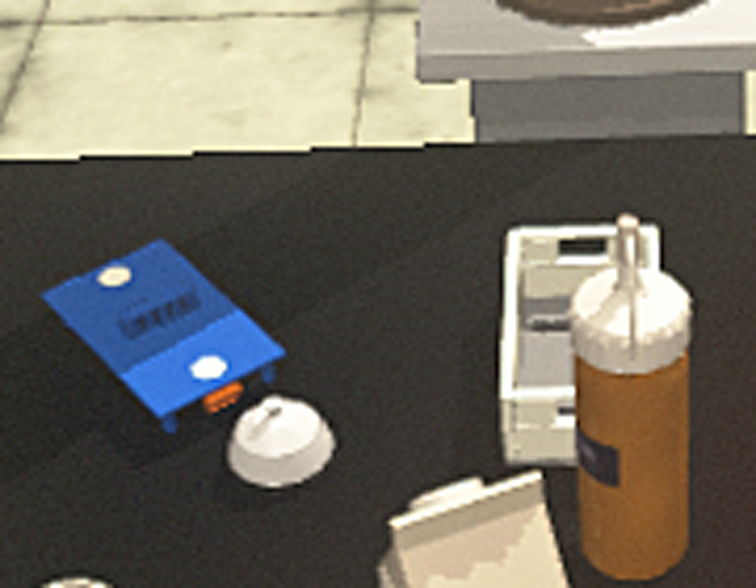

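```bash
cat > m.py <<'E'
from rig import *
from h import *
T=read_camera("top");S=read_camera("side")
print("pads top",onz(T,[[412.02,225.88],[439.93,261.44]],29).round(1).tolist())
print("pads side",onz(S,[[219.19,257.16],[196.81,235.37]],29).round(1).tolist())
for a,b in(((412.02,225.88),(219.19,257.16)),((439.93,261.44),(196.81,235.37))): print("tri",tri([T,S],[a,b]).round(1))
hs=cv2.cvtColor(T["img"],cv2.COLOR_BGR2HSV).astype(int)
m=(hs[...,0]>95)&(hs[...,0]<125)&(hs[...,1]>150)&(hs[...,2]>60)
m[:,:390]=0
cn=max(cv2.findContours(m.astype(np.uint8),0,1)[0],key=cv2.contourArea)
bx=cv2.boxPoints(cv2.minAreaRect(cn));w=onz(T,bx,29);print("cover rect",w.mean(0).round(1),[np.linalg.norm(w[i]-w[i-1]).round(1) for i in(1,2)])
for th in(120,150,180,200):
    for n,c,(x0,x1,y0,y1),z in(("roll",T,(198,232,242,274),38),("printer",T,(300,352,190,264),58)):
        g=c["img"].max(2); m=np.zeros_like(g);m[y0:y1,x0:x1]=g[y0:y1,x0:x1]>th
        cn=max(cv2.findContours(m,0,1)[0],key=cv2.contourArea)
        if n=="roll":
            el=cv2.fitEllipse(cn); mec=cv2.minEnclosingCircle(cn); print(th,"roll",onz(c,el[0],z).round(1),el[1],onz(c,mec[0],z).round(1),mec[1])
        else:
            r=cv2.minAreaRect(cn);w=onz(c,cv2.boxPoints(r),z)
            e=[w[i]-w[i-1] for i in(1,2)]
            print(th,"printer",w.mean(0).round(1),[(np.linalg.norm(q).round(1),np.degrees(np.arctan2(q[1],q[0])).round(1)) for q in e])
g=S["img"].max(2)
m=np.zeros_like(g);m[214:250,400:432]=g[214:250,400:432]>150
cn=max(cv2.findContours(m,0,1)[0],key=cv2.contourArea);el=cv2.fitEllipse(cn);print("roll side",el,onz(S,el[0],38).round(1))
for nm,uv,z in(("jar",(235.82,289.36),120),("shaker",(183.43,226.25),106),("bell",(393.08,207.13),30)):print(nm,onz(T,uv,z).round(0))
E
python3 m.py
```

```text
pads top [[567.1, -266.1, 29.0], [469.2, -342.5, 29.0]]
pads side [[564.4, -266.3, 29.0], [466.2, -342.4, 29.0]]
tri [ 566.9 -265.6   31.1]
tri [ 469.1 -341.7   31.2]
cover rect [ 517.4 -303.7   29. ] [np.float64(95.0), np.float64(162.1)]
120 roll [[471.3 276.4  38. ]] (24.342792510986328, 26.023393630981445) [[470.7 276.5  38. ]] 13.34374713897705
120 printer [549.3 -29.1  58. ] [(np.float64(179.0), np.float64(-0.8)), (np.float64(101.1), np.float64(-90.9))]
150 roll [[472.2 277.2  38. ]] (24.063966751098633, 24.973859786987305) [[472.  277.4  38. ]] 12.932740211486816
150 printer [554.9 -29.3  58. ] [(np.float64(167.6), np.float64(-0.8)), (np.float64(100.9), np.float64(-90.9))]
180 roll [[472.4 277.1  38. ]] (23.724424362182617, 24.581287384033203) [[471.5 277.2  38. ]] 12.730497360229492
180 printer [555.  -29.8  58. ] [(np.float64(166.7), np.float64(-1.1)), (np.float64(99.8), np.float64(-91.3))]
200 roll [[472.5 277.3  38. ]] (23.47601318359375, 24.48659896850586) [[472.6 277.5  38. ]] 12.630005836486816
200 printer [555.1 -29.7  58. ] [(np.float64(166.6), np.float64(-1.3)), (np.float64(99.3), np.float64(-91.4))]
roll side ((416.4959716796875, 230.2025604248047), (24.284055709838867, 25.048309326171875), 152.8201904296875) [[493.6 273.   38. ]]
jar [[389. 203. 120.]]
shaker [[550. 346. 106.]]
bell [[ 619. -213.   30.]]
```

```bash
cat >> h.py <<'E'
def down(deg):
    c,s=np.cos(np.radians(deg)),np.sin(np.radians(deg))
    return R.from_matrix(np.array([[c,s,0],[s,-c,0],[0,0,-1]]).T).as_rotvec()
E
python3 - <<'E'
from rig import *
from h import *
print(down(0),observe()["t"])
c,s=np.cos(1),np.sin(1)
m=R.from_rotvec(down(30)).as_matrix();print(m.round(2))
for p,angs in (((472,277,250),(131.6,-48.4)),((472,277,4),(131.6,-48.4)),((555,-29.6,200),(-1.1,178.9)),((517.5,-304,100),(38,-142)),((555,-29.6,250),(-1.1,178.9)),((620,-30,200),(-1,179)),((490,-30,200),(-1,179))):
    for a in angs: 
        q=inverse_kinematics(np.array(p,float),down(a)); print(p,a,None if q is None else np.round(q,2))
T=read_camera("top");g=T["img"].max(2).astype(float)
# printer side edges (subpixel) at threshold 120
L=[];Rr=[]
for v in range(205,255,2):
    r=g[v,290:365]
    i=np.where(r>110)[0]; a,b=i[0],i[-1]
    L.append((290+a-1+(110-r[a-1])/(r[a]-r[a-1]),v)); Rr.append((290+b+(r[b]-110)/(r[b]-r[b+1]),v))
for E in(L,Rr):
    w=onz(T,E,58); k=np.polyfit(w[:,0],w[:,1],1); print("edge",np.degrees(np.arctan(k[0])),np.polyval(k,555),np.std(w[:,1]-np.polyval(k,w[:,0])))
E
```

```text
[3.14159265 0.         0.        ] 0.3
[[ 0.87  0.5   0.  ]
 [ 0.5  -0.87 -0.  ]
 [-0.    0.   -1.  ]]
(472, 277, 250) 131.6 [ 0.89  0.14 -0.24 -0.   -1.19 -1.73]
(472, 277, 250) -48.4 [ 0.89  0.14 -0.24  0.   -1.19  1.41]
(472, 277, 4) 131.6 [ 0.89  0.41 -0.53 -0.   -0.63 -1.73]
(472, 277, 4) -48.4 [ 0.89  0.41 -0.53  0.   -0.63  1.41]
(555, -29.6, 200) -1.1 [ 0.3   0.19 -0.3   0.   -1.08  2.82]
(555, -29.6, 200) 178.9 [ 0.3   0.19 -0.3   0.   -1.08 -0.32]
(517.5, -304, 100) 38 [-0.21  0.35 -0.32  0.   -0.89 -2.27]
(517.5, -304, 100) -142 [-0.21  0.35 -0.32  0.   -0.89  0.87]
(555, -29.6, 250) -1.1 [ 0.3   0.15 -0.23  0.   -1.19  2.82]
(555, -29.6, 250) 178.9 [ 0.3   0.15 -0.23  0.   -1.19 -0.32]
(620, -30, 200) -1 [ 0.27  0.29 -0.16  0.   -1.12  2.86]
(620, -30, 200) 179 [ 0.27  0.29 -0.16  0.   -1.12 -0.28]
(490, -30, 200) -1 [ 0.34  0.08 -0.43  0.   -1.06  2.78]
(490, -30, 200) 179 [ 0.34  0.08 -0.43  0.   -1.06 -0.36]
edge -1.376055217645813 20.837346081249784 0.3733637195750109
edge -1.2535516312741761 -79.9043404711801 0.42842029401226195
```

```bash
python3 - <<'E'
from rig import *
from h import *
p=observe()["tool_pos"]
servo_line(np.array([p[0],p[1],330]),max_speed=250)
print(observe()["t"])
move_to(np.array([472.2,277.2,300]),down(131.6))
print(observe()["t"])
servo_line(np.array([472.2,277.2,70]),max_speed=200)
print(observe()["t"])
for n in("side","top"):
    c=read_camera(n); cv2.imwrite(f"pics/{n}1.png",cv2.resize(c["img"][150:330,130:470] if n=="top" else c["img"][130:300,330:500],None,fx=2.3 if n=="top" else 3.5,fy=2.3 if n=="top" else 3.5))
o=observe();print(o["t"],o["tool_pos"],o["wrist_force"])
E
```

```text
0.8917
4.3333
5.6333
5.7333 [472.71382815 277.75169687  71.10451121] [-0.30138042 -0.3350819  -0.25967303]
```

View pics/side1.png

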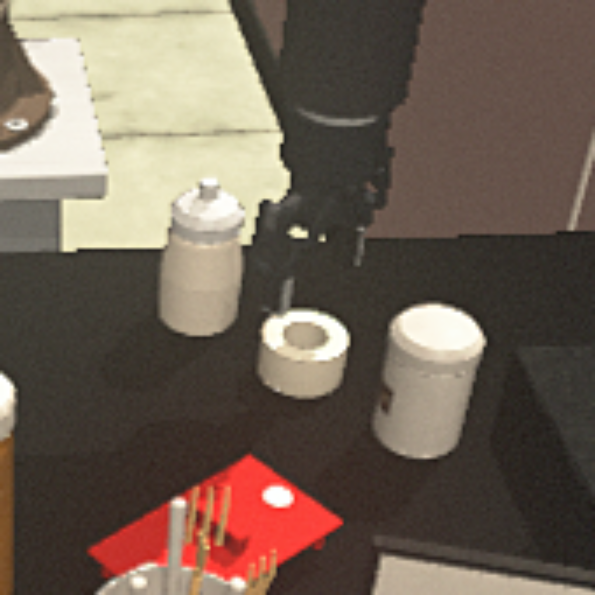

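View pics/top1.png

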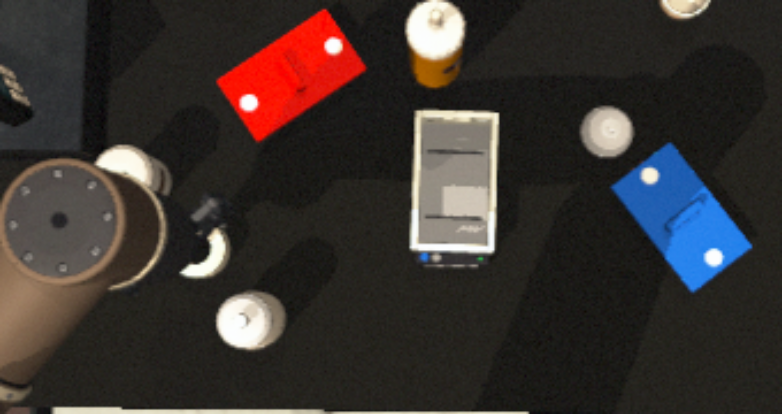

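```bash
python3 - <<'E'
from rig import *
from h import *
S=read_camera("side");u=np.array([np.cos(np.radians(131.6)),np.sin(np.radians(131.6)),0]);t=np.array([472.7,277.7,71])
P=[t,t+u*42.5+[0,0,13],t-u*42.5+[0,0,13],[472.2,277.2,38]]
print(((proj(S,P)-[330,130])*3.5).round(0))
g=S["img"].max(2)[150:250,395:440]
m=((S["img"].max(2)>130)&(cv2.cvtColor(S["img"],cv2.COLOR_BGR2HSV)[...,1]<90)).astype(np.uint8);k=np.zeros_like(m);k[216:246,402:432]=m[216:246,402:432]
print(cv2.boundingRect(k)); 
th=np.linspace(0,6.28,60)
for z in(0,38):
    q=proj(S,np.c_[472.2+34*np.cos(th),277.2+34*np.sin(th),0*th+z]);print(z,q.min(0),q.max(0))
E
```

```text
[[308. 301.]
 [342. 266.]
 [277. 311.]
 [302. 334.]]
(404, 216, 26, 28)
0 [402.72407097 228.91032447] [426.75538039 243.57847001]
38 [404.12702353 218.43062111] [428.64011579 232.93298213]
```

```bash
python3 - <<'E'
from rig import *
from h import *
r=servo_line(np.array([472.2,277.2,4]),max_speed=80,force_limit=8)
o=observe();print(r,o["t"],o["tool_pos"],o["wrist_force"])
if not r:
    command_gripper(0.0)
    o=observe();print(o["t"],o["tool_pos"],o["width"],o["wrist_force"])
    servo_line(np.array([472.2,277.2,60]),max_speed=100)
    o=observe();print(o["t"],o["tool_pos"],o["width"],o["wrist_force"])
    c=read_camera("side");cv2.imwrite("pics/side2.png",cv2.resize(c["img"][130:300,330:500],None,fx=3.5,fy=3.5))
E
```

```text
False 6.7583 [472.4750925  277.50211397   4.3734898 ] [ 0.47319338 -0.05709624 -0.63378265]
7.0833 [472.48751743 277.66139602   5.07747031] 0.7744446999208812 [-1.46163122  0.29310961  6.76175668]
7.7917 [471.88303318 276.92534585  59.65873111] 0.771134474149834 [ 0.73110329 -0.08804837 -0.17696525]
```

View pics/side2.png

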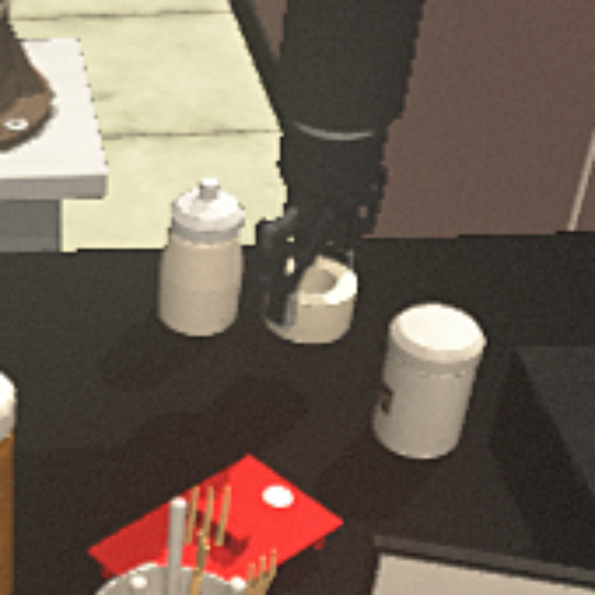

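```bash
python3 - <<'E'
from rig import *
from h import *
T=read_camera("top")
print("caramel",onz(T,[319,158],230))
servo_line(np.array([472.2,277.2,200]),max_speed=200)
move_to(np.array([555,-29.5,200]),down(178.7))
servo_line(np.array([555,-29.5,90]),max_speed=150)
o=observe();print(o["t"],o["tool_pos"],o["width"],o["wrist_force"])
for n in("top","side"):
    c=read_camera(n);x0,y0=(270,170) if n=="top" else (260,130);cv2.imwrite(f"pics/{n}3.png",cv2.resize(c["img"][y0:y0+150,x0:x0+150],None,fx=4,fy=4))
E
```

```text
caramel [[703.1800088   -4.98565883 230.        ]]
10.9 [555.69979751 -29.13147733  90.7554577 ] 0.7726750345681466 [ 0.62815144 -0.81959242 -0.46283424]
```

View pics/top3.png

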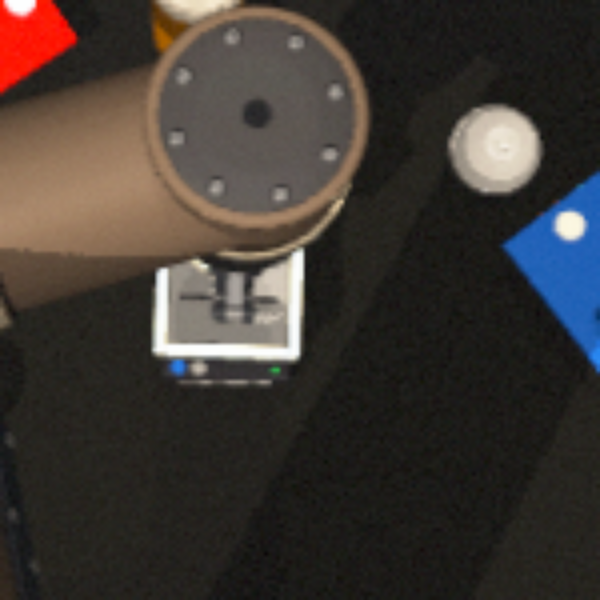

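View pics/side3.png

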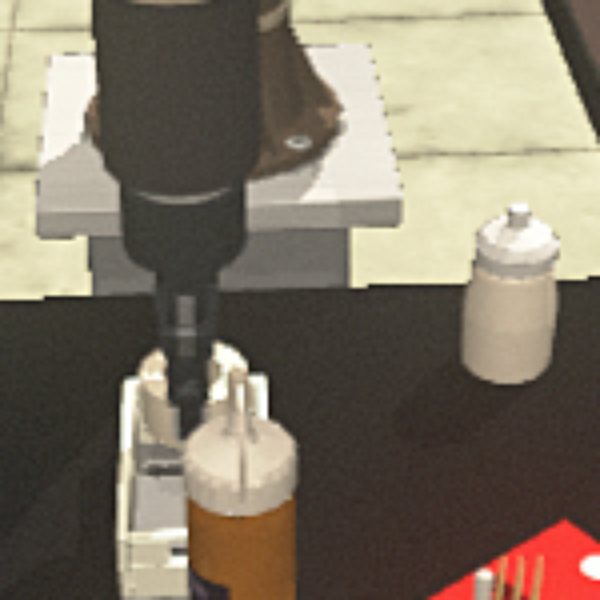

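The side view shows the roll centred over the bay, with its columns (140–248) inside the printer's (122–268), so I'll lower it.

```bash
python3 - <<'E'
from rig import *
from h import *
r=servo_line(np.array([555,-29.5,10.5]),max_speed=60,force_limit=6)
o=observe();print(r,o["t"],o["tool_pos"],o["width"],o["wrist_force"])
if o["tool_pos"][2]<15:
    command_gripper(0.95)
    servo_line(np.array([555,-29.5,150]),max_speed=120)
    move_to(np.array([517.8-0,-304,160]),down(-142))
    o=observe();print(o["t"],o["tool_pos"],o["width"],o["wrist_force"])
for n in("top","side"):
    c=read_camera(n);np.save(f"pics/{n}4.npy",c["img"]);x0,y0=(290,170) if n=="top" else (170,130);cv2.imwrite(f"pics/{n}4.png",cv2.resize(c["img"][y0:y0+150,x0:x0+180],None,fx=4,fy=4))
E
```

```text
True 12.2583 [554.76112819 -29.58969849  11.14774883] 0.7722786289848437 [-2.07677025  1.34803077  5.81552714]
14.975 [ 517.78485042 -303.61726979  159.53308763] 0.950656961214512 [0.26682172 0.52776526 0.40374427]
```

View pics/top4.png

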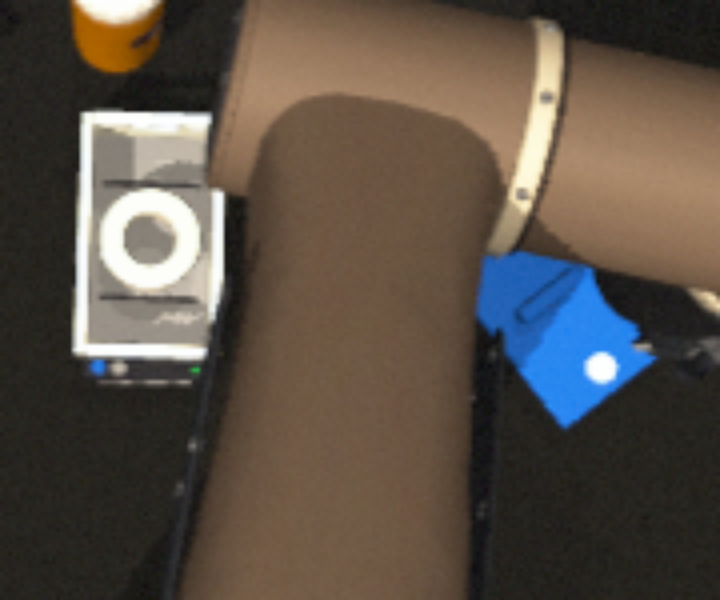

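View pics/side4.png

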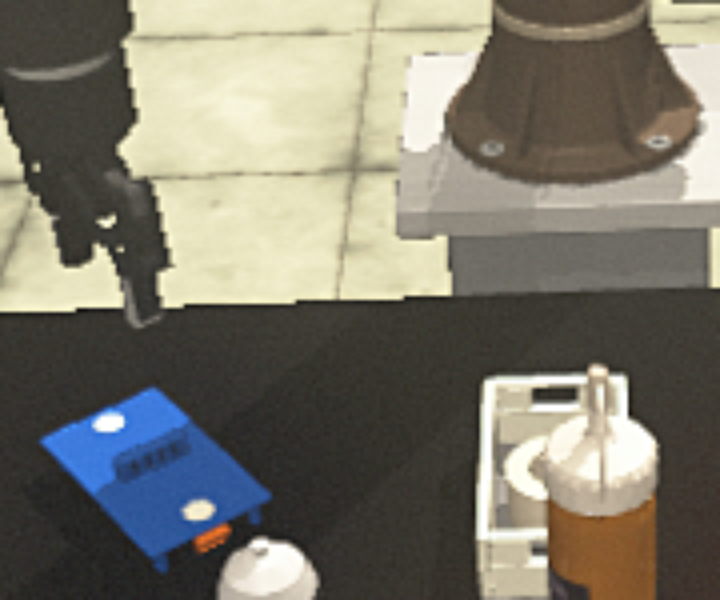

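```bash
python3 - <<'E'
from rig import *
from h import *
T=read_camera("top")
g=np.load("pics/top4.npy").max(2); m=np.zeros_like(g); m[215:244,313:342]=g[215:244,313:342]>215
cn=max(cv2.findContours(m,0,1)[0],key=cv2.contourArea);el=cv2.fitEllipse(cn);print(el,onz(T,el[0],44))
command_gripper(0.4)
servo_line(np.array([518,-304,60]),max_speed=150)
r=servo_line(np.array([518,-304,32]),max_speed=50,force_limit=6)
o=observe();print(r,o["t"],o["tool_pos"],o["width"],o["wrist_force"])
c=read_camera("side");x0,y0=170,180;cv2.imwrite("pics/side5.png",cv2.resize(c["img"][y0:y0+110,x0:x0+120],None,fx=5,fy=5))
E
```

```text
((326.9561462402344, 229.31591796875), (24.140336990356445, 24.46358299255371), 27.497222900390625) [[553.17378198 -29.28995234  44.        ]]
False 17.1667 [ 518.04522432 -304.03816668   31.89152436] 0.39693337211875607 [-0.3887886  -0.23473681  0.21322463]
```

View pics/side5.png

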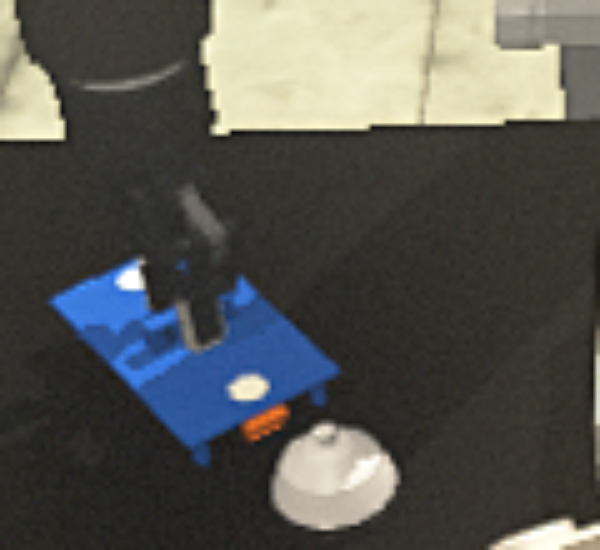

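```bash
python3 - <<'E'
from rig import *
from h import *
command_gripper(0.0)
o=observe();print(o["t"],o["tool_pos"],o["width"],o["wrist_force"])
servo_line(np.array([518,-304,120]),max_speed=100)
o=observe();print(o["t"],o["tool_pos"],o["width"],o["wrist_force"],R.from_rotvec(o["eef_rot"]).as_matrix()[:,0])
c=read_camera("side");x0,y0=170,130;cv2.imwrite("pics/side6.png",cv2.resize(c["img"][y0:y0+150,x0:x0+150],None,fx=4,fy=4))
c=read_camera("top");x0,y0=380,180;cv2.imwrite("pics/top6.png",cv2.resize(c["img"][y0:y0+120,x0:x0+120],None,fx=5,fy=5))
E
```

```text
17.5417 [ 518.18474988 -304.17054645   32.46978316] 0.12283152170779349 [-1.00491619  0.69232363  3.40938931]
18.575 [ 517.51683336 -303.78290281  119.24000703] 0.12021219341423087 [-0.32088103 -0.14005162 -1.06908007] [-7.88112157e-01 -6.15531363e-01  6.06927466e-04]
```

View pics/side6.png

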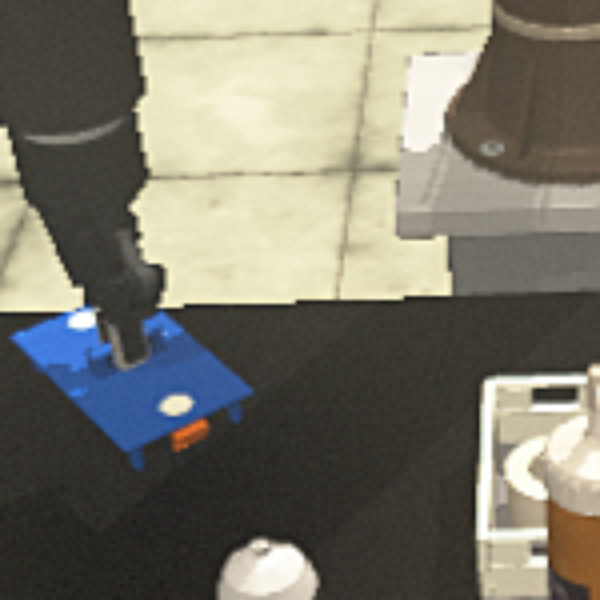

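View pics/top6.png

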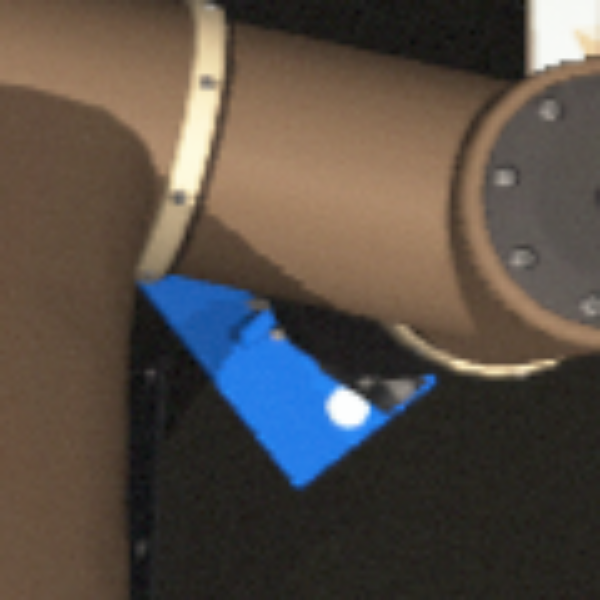

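```bash
python3 - <<'E'
from rig import *
from h import *
servo_line(np.array([518,-304,150]),max_speed=150)
move_to(np.array([555.8,-29.6,150]),down(178.7))
servo_line(np.array([555.8,-29.6,112]),max_speed=100)
dwell(0.3)
o=observe();print(o["t"],o["tool_pos"],o["width"],R.from_rotvec(o["eef_rot"]).as_matrix().round(4).tolist())
for n in("top","side"):
    c=read_camera(n);np.save(f"pics/{n}7.npy",c["img"]);x0,y0=(280,170) if n=="top" else (250,150);cv2.imwrite(f"pics/{n}7.png",cv2.resize(c["img"][y0:y0+120,x0:x0+120],None,fx=5,fy=5))
E
```

```text
20.9583 [556.10552381 -29.53868403 112.54446072] 0.12001670977340868 [[-0.9997, 0.0226, 0.001], [0.0226, 0.9997, 0.0002], [-0.001, 0.0003, -1.0]]
```

View pics/top7.png

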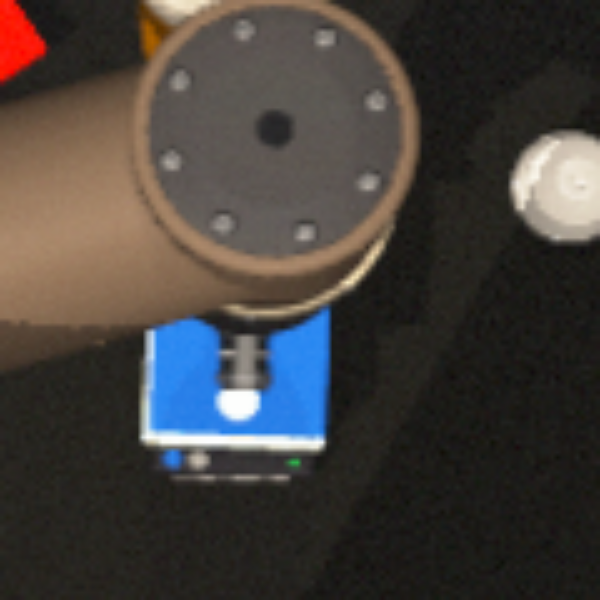

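View pics/side7.png

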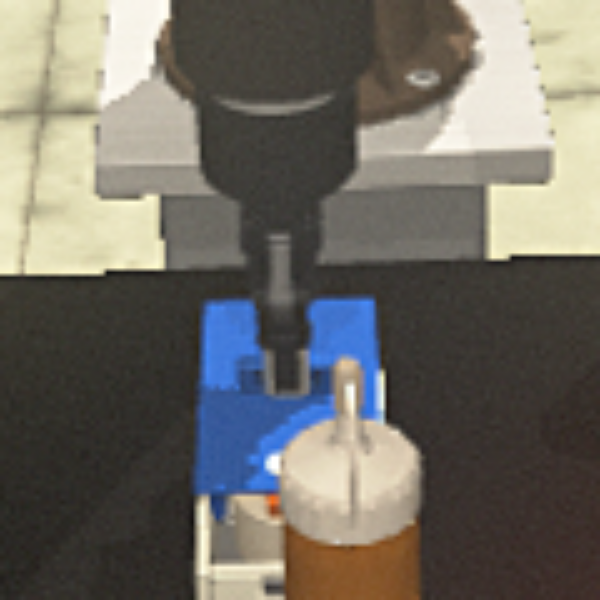

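```bash
python3 - <<'E'
from rig import *
from h import *
T=read_camera("top")
im=np.load("pics/top7.npy").astype(float); d=im[...,0]-im[...,2]   # B-R
g=im.max(2)
ztop=112.5-32.2+29
def cross(r,th,first):
    i=np.where(r>th)[0]
    if first: a=i[0]; return a-1+(th-r[a-1])/(r[a]-r[a-1])
    b=i[-1]; return b+(r[b]-th)/(r[b]-r[b+1])
L,Rr=[],[]
for v in range(237,256):
    r=d[v,300:355]; th=70
    L.append((300+cross(r,th,True),v));Rr.append((300+cross(r,th,False),v))
k=[]
for E in(L,Rr):
    w=onz(T,E,ztop);p=np.polyfit(w[:,0],w[:,1],1);k.append(p);print("edge",np.degrees(np.arctan(p[0])),np.polyval(p,500),np.std(w[:,1]-np.polyval(p,w[:,0])))
print("cover mid y at 500:",np.polyval(k[0]/2+k[1]/2,500),"expected from tool", -29.54+(-56.1)*np.tan(np.radians(-1.3)))
# end edges
bl=[];wh=[]
for u in range(313,343):
    if 322<u<334: continue
    c=d[245:262,u]; bl.append((u,245+cross(c,70,False)))
    cw=g[250:262,u]; wh.append((u,250+cross(cw,150,False)))
w=onz(T,bl,ztop-5);print("cover -x end x:",np.median(w[:,0]),"tool expects",556.1-80)
w=onz(T,wh,58);print("printer -x end:",np.median(w[:,0]),"=> centre",np.median(w[:,0])+83)
# pad b
m=np.zeros(g.shape,np.uint8); m[246:256,322:333]=(im.min(2)[246:256,322:333]>150)
cn=max(cv2.findContours(m,0,1)[0],key=cv2.contourArea);x,y,ww,h=cv2.boundingRect(cn);print(x,y,ww,h,onz(T,[x+ww/2-.5,y+h-1-3.5],ztop))
E
```

```text
edge -2.22106469743821 16.743097837850847 0.4086887557059331
edge -2.1465445426185137 -75.91934155896223 0.20357978264073662
cover mid y at 500: -29.588121860555688 expected from tool -28.26691290581753Traceback (most recent call last):
  File "<stdin>", line 23, in <module>
  File "<stdin>", line 10, in cross
IndexError: index 17 is out of bounds for axis 0 with size 17
```

```bash
cat > m2.py <<'E'
from rig import *
from h import *
def cross(r,th,first):
    i=np.where(r>th)[0]
    if first: a=i[0]; return a-1+(th-r[a-1])/(r[a]-r[a-1])
    b=i[-1]; return b+(r[b]-th)/(r[b]-r[b+1])
def edges(c,sig,rows,c0,c1,th,z,lab,x0):
    k=[]
    for f in(True,False):
        w=onz(c,[(c0+cross(sig[v,c0:c1],th,f),v) for v in rows],z)
        # robust line
        p=np.polyfit(w[:,0],w[:,1],1);r=w[:,1]-np.polyval(p,w[:,0]);ok=abs(r)<2*r.std()+1e-6;p=np.polyfit(w[ok,0],w[ok,1],1);k.append(p)
    print(lab,"yaw",np.degrees(np.arctan([q[0] for q in k])).round(2),"edges",[np.polyval(q,x0).round(2) for q in k],"mid",np.mean([np.polyval(q,x0) for q in k]).round(2))
T=read_camera("top");S=read_camera("side")
E
cat > m3.py <<'E'
from m2 import *
a=np.load("pics/top.npy").astype(float)
edges(T,a.max(2),range(205,256),295,360,110,58,"printer top full",500)
edges(T,a.max(2),range(232,256),295,360,110,58,"printer top near",500)
b=np.load("pics/top7.npy").astype(float)
edges(T,b[...,0]-b[...,2],range(236,256),300,355,70,109.3,"cover top",500)
edges(T,b.max(2),range(238,256),297,355,110,58,"printer+cover now",500)
s=np.load("pics/side.npy").astype(float)
edges(S,s.max(2),range(224,232),280,345,110,58,"printer side",480)
s=np.load("pics/side7.npy").astype(float)
edges(S,s[...,0]-s[...,2],range(212,228),280,335,60,109.3,"cover side",500)
E
python3 m3.py
```

```text
printer top full yaw [-1.41 -1.27] edges [np.float64(22.19), np.float64(-78.67)] mid -28.24
printer top near yaw [-1.82 -1.92] edges [np.float64(22.17), np.float64(-78.67)] mid -28.25
cover top yaw [-2.21 -2.03] edges [np.float64(16.74), np.float64(-75.89)] mid -29.57
printer+cover now yaw [-3.16 -2.67] edges [np.float64(22.1), np.float64(-78.61)] mid -28.25
printer side yaw [-3.18 -3.03] edges [np.float64(-78.09), np.float64(23.44)] mid -27.32
cover side yaw [-0.34 -1.56] edges [np.float64(-75.21), np.float64(17.81)] mid -28.7
```

```bash
cat > m4.py <<'E'
from m2 import *
b=np.load("pics/top7.npy").astype(float);d=b[...,0]-b[...,2]
print(d[250:265,318].astype(int),b.max(2)[250:265,318].astype(int),b[250:265,318].astype(int).tolist())
C=[];W=[]
for u in list(range(313,323))+list(range(334,342)):
    v=250
    while d[v+1,u]>70: v+=1
    C.append((u,v+(d[v,u]-70)/(d[v,u]-d[v+1,u])))
    g=b[...,:].max(2); v=int(C[-1][1])+1
    while g[v,u]<150: v+=1
    while g[v+1,u]>110: v+=1
    W.append((u,v+(g[v,u]-110)/(g[v,u]-g[v+1,u])))
c=onz(T,C,104.3);w=onz(T,W,58)
yaw=np.tan(np.radians(-1.3))
# remove rotation: x along printer axis
print("cover end",np.median(c[:,0]+ (c[:,1]+28)*yaw),"printer end",np.median(w[:,0]+(w[:,1]+28)*yaw))
E
python3 m4.py
```

```text
[192 190 192 195 191 192 138   0  -6  -9 -12 -20 -20 -13  -3] [233 235 232 232 234 234 236 253 251 115 100 172 161 110  58] [[233, 128, 41], [235, 130, 45], [232, 127, 40], [232, 125, 37], [234, 130, 43], [234, 131, 42], [236, 164, 98], [252, 253, 252], [244, 251, 250], [106, 115, 115], [88, 96, 100], [152, 164, 172], [141, 154, 161], [97, 103, 110], [55, 54, 58]]
cover end 475.2501244547207 printer end 469.75242673862147
```

```bash
python3 - <<'E'
from rig import *
from h import *
servo_line(np.array([555.8,-28.2,100]),max_speed=60)
dwell(0.2);print(observe()["tool_pos"],observe()["wrist_force"])
r=servo_line(np.array([555.8,-28.2,80]),max_speed=25,force_limit=6)
o=observe();print(r,o["t"],o["tool_pos"],o["width"],o["wrist_force"],o["moment"])
for n in("top","side"):
    c=read_camera(n);np.save(f"pics/{n}8.npy",c["img"]);x0,y0=(280,170) if n=="top" else (250,150);cv2.imwrite(f"pics/{n}8.png",cv2.resize(c["img"][y0:y0+120,x0:x0+120],None,fx=5,fy=5))
E
```

```text
[555.92062458 -28.16261149 100.09757095] [-0.18318877  0.13762398 -0.6499427 ]
False 22.8083 [556.1649458  -28.14586353  80.19153094] 0.11714135844558965 [ 1.30839152 -0.83317579 -0.5553795 ] [-0.14444846 -0.53686171  0.04595109]
```

View pics/side8.png

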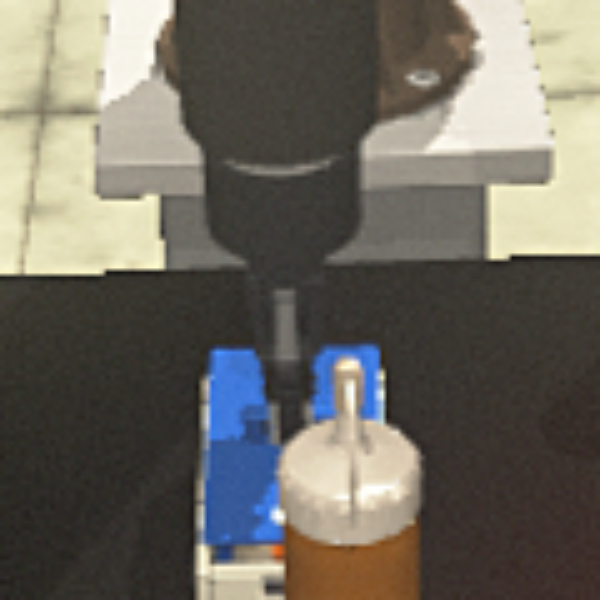

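View pics/top8.png

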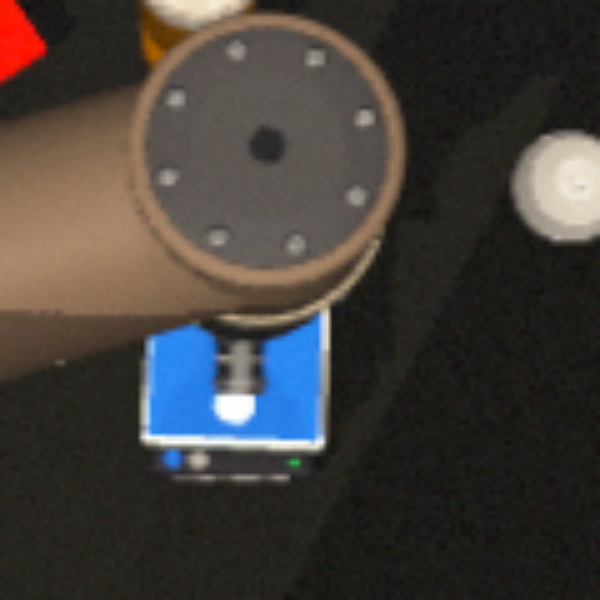

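Legs are in the bay, with even white margins all round in both views. Pressing now.

```bash
python3 - <<'E'
from rig import *
from h import *
for z in(76,72,69,67,65.5,64):
    r=servo_line(np.array([555.8,-28.2,z]),max_speed=20,force_limit=38)
    o=observe();print(r,round(o["t"],2),o["tool_pos"].round(2),round(o["width"],3),o["wrist_force"].round(1),o["moment"].round(2))
    if r: break
E
```

```text
False 23.26 [556.39 -28.14  76.73] 0.12 [-0.6 -0.   5.5] [ 0.01 -0.12  0.06]
False 23.61 [557.12 -28.09  73.64] 0.121 [-0.4 -0.2 11.4] [0.01 0.26 0.01]
False 23.91 [554.38 -28.34  68.65] 0.12 [-2.4  0.2 -3.6] [0.11 0.49 0.02]
False 24.16 [555.79 -28.2   66.66] 0.121 [ 0.7  0.4 -0.3] [-0.    0.02 -0.01]
False 24.41 [555.94 -28.2   66.56] 0.12 [-4.6  2.2 12.7] [ 0.53  2.08 -0.07]
False 24.66 [555.94 -28.2   66.49] 0.123 [-11.4   3.7  27.3] [ 1.08  4.14 -0.05]
```

```bash
python3 - <<'E'
from rig import *
from h import *
servo_line(np.array([555.8,-28.2,66.4]),max_speed=20)
command_gripper(0.4)
servo_line(np.array([555.8,-28.2,160]),max_speed=150)
move_to(np.array([430,-200,260]),down(178.7))
o=observe();print(o["t"],o["tool_pos"],o["wrist_force"])
for n in("top","side"):
    c=read_camera(n);np.save(f"pics/{n}9.npy",c["img"]);x0,y0=(280,160) if n=="top" else (265,190);cv2.imwrite(f"pics/{n}9.png",cv2.resize(c["img"][y0:y0+120,x0:x0+120],None,fx=5,fy=5,interpolation=cv2.INTER_CUBIC))
E
```

```text
26.9917 [ 430.25378823 -199.60128236  259.13764223] [-0.2089989  -0.18845125 -0.42911149]
```

View pics/side9.png

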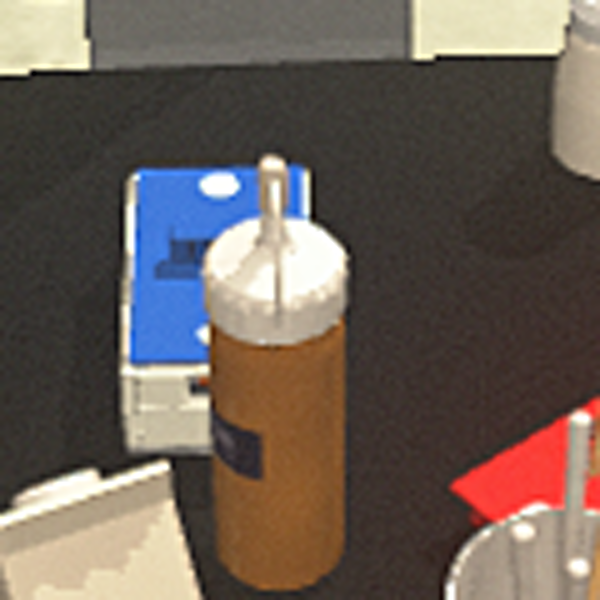

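View pics/top9.png

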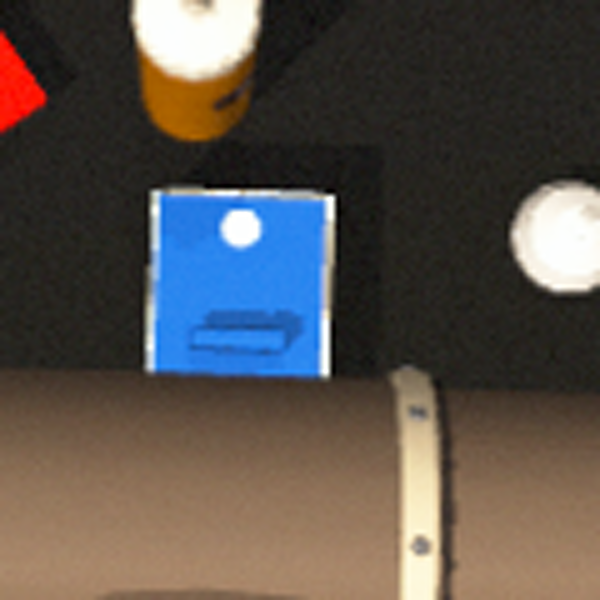

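```bash
python3 - <<'E'
from rig import *
from h import *
command_gripper(0.0)
for off in(-62,48):
    x,y=556+off*np.cos(np.radians(-1.3)),-29.4+off*np.sin(np.radians(-1.3))
    move_to(np.array([x,y,130]),down(178.7))
    servo_line(np.array([x,y,72]),max_speed=100)
    r=servo_line(np.array([x,y,56]),max_speed=15,force_limit=3)
    o=observe();print(off,r,round(o["t"],2),o["tool_pos"].round(2),o["wrist_force"].round(1))
    r=servo_line(np.array([x,y,56]),max_speed=15,force_limit=22)
    o=observe();print(off,r,round(o["t"],2),o["tool_pos"].round(2),o["wrist_force"].round(1))
    servo_line(np.array([x,y,130]),max_speed=120)
move_to(np.array([400,-330,260]),down(178.7))
command_gripper(1.0)
o=observe();print(o["t"],o["tool_pos"],o["wrist_force"])
for n in("top","side"):
    c=read_camera(n);np.save(f"pics/{n}10.npy",c["img"]);cv2.imwrite(f"pics/{n}10.png",c["img"])
    x0,y0=(280,160) if n=="top" else (265,190);cv2.imwrite(f"pics/{n}10z.png",cv2.resize(c["img"][y0:y0+120,x0:x0+120],None,fx=5,fy=5,interpolation=cv2.INTER_CUBIC))
E
```

```text
-62 True 29.82 [494.01 -27.95  63.08] [-1.9  0.8  6.3]
-62 True 30.05 [494.05 -27.94  63.08] [-1.7  1.1  8. ]
48 True 32.67 [603.99 -30.53  63.11] [-1.2  0.2  5.5]
48 True 32.93 [604.   -30.59  63.14] [-1.9  1.1  6.6]
35.8583 [ 399.95392641 -330.03399749  260.05357087] [-1.02128531 -0.39238211  0.06602436]
```

View pics/top10.png

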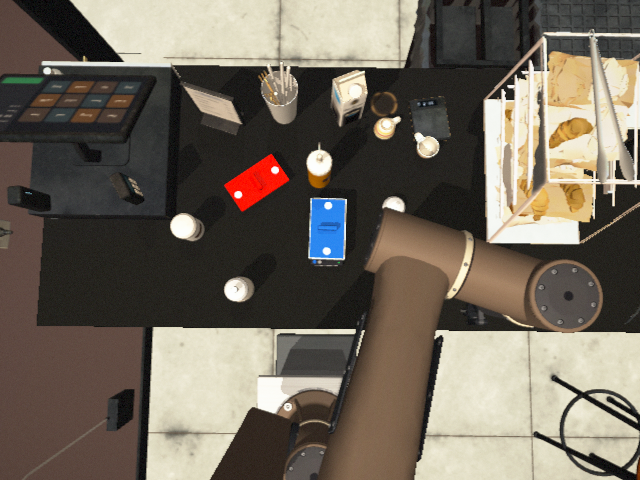

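View pics/side10.png

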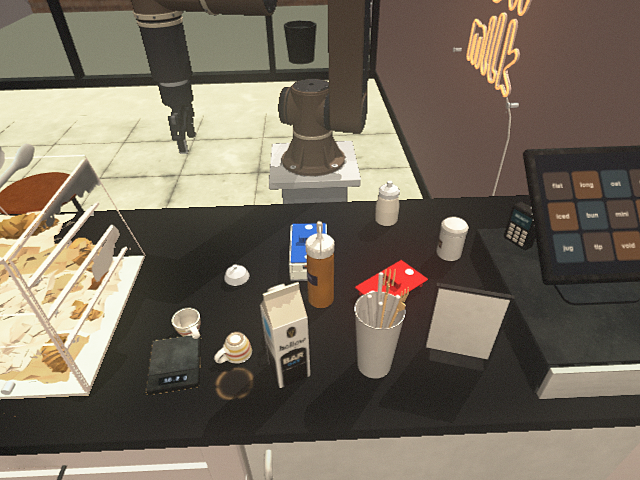

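The plate's top sits at z = 63.1 mm at both ends, where fully down is 63. The jar (238,289), shaker (186,227), bell (393,205) and bottle (319,165) are all where they started. Handing in.

```bash
python3 -c "
from rig import *
print(close_job(),observe()['t'])"
```

```text
the job is handed in; nothing more can be done
the job is handed in; nothing more can be done
```

The roll is in the printer bay and the blue cover is pressed down over it. I handed the job in at about 36 s on the robot's clock, with the gripper open and the arm clear of everything.

- **Roll:** I set it flat on the bay floor; contact came at the expected height. A picture taken before covering showed it between the two ribs.
- **Cover:** In the hand it sat about 1.3 mm off line with the printer, so I corrected for that before lowering it. The legs entered cleanly. The push built to about 11 N, then dropped away as the clips snapped in, and the cover then met a firm stop at the fully-down height.
- **Final checks:**
  - Touching the plate near each end with the shut fingers gave z = 63.1 mm at both; fully down is 63 mm.
  - Each touch reached only about 6–8 N, because the force limit stopped the press early. I pressed the +x end 48 mm from the middle rather than on its mark, to keep clear of the bottle.
  - The last pictures show the jar, shaker, bell and bottle where they started.
- **Not seen directly:** I could see the +x clip in its window, but the -x window is out of view. That clip is inferred from the force drop and the plate height.
- **Camera disagreement:** The camera and arm positions differed by about 1–2 mm in x, within the stated calibration. I allowed for this when placing the cover.

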